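# Feed two balls in order with the rocker gates

### The job

On the two-lane ball feeder, press down the red pedal of the lever that gates the brass ball so that its gate lifts and the ball rolls down to the front end of the channel, and let the lever come back up; then do the same with the other lever, so that the steel ball ends up lying in the channel right behind the brass one. Do not touch the balls or the gate plates, and leave the tin, the box and the wing nut where they stand. At the end both levers must be back up with their gates down.

Things in the scene. Friction and masses are not known exactly. Their poses are not given: they have to be found in the camera images.
- feeder: fixed ball feeder: blue chute on a plywood board 255 x 236 x 12 mm. Origin on the bench under the line of the gates, midway between the lanes; x points uphill, y to the left lane. Lanes 34 mm wide at y = +30 and -30 mm, gated at x = 0, each hold one ball (which is where varies) and join in a funnel into one channel. Lever pivot posts at y = +-95 mm, 123 mm high; red pedals at y about +-171 mm
- lever_left (a joint): rocking lever over the left (+y of the feeder) lane, rad: 0 = at rest, pedal up and gate down; 0.5 = pedal fully down at a hard stop, gate lifted 30 mm or more; a ball passes above about 0.42. A spring returns it when let go: about 3 N on the pedal starts it, about 6 N holds it fully down. An opened lane empties within a second
- lever_right (a joint): the same for the right (-y) lane
- pedal_left (a point): middle of the top face of the left lever's red pedal pad (46 mm in the feeder's x, 36 mm along the lever, 6 mm thick); about 136 mm above the bench at rest, it sinks 39 mm, nearly straight down (under 6 mm sideways), to about 97 mm at the stop; its pivot is 80 mm inward. The pad tilts from 0.22 rad (outer edge high) to 0.28 rad (outer edge low)
- pedal_right (a point): the same for the right lever's red pedal
- gate_left (a point): middle of the lower edge of the left lane's gate, an aluminium plate 24 mm wide, 40 mm high and 4 mm thick hanging from the inner end of the left lever, 4 mm above the chute floor when down
- gate_right (a point): the same for the right lane's gate
- channel_end (a point): point on the channel floor at the foot of the front stop, at feeder x = -163 mm, y = 0, 27 mm above the bench. The channel is 34 mm wide with walls 18 mm high, open above, and falls towards -x by 0.17 rad; the chute floor is 55 mm above the bench at the gates
- brass_ball: yellow brass ball, 28 mm diameter; origin at its centre. At the start behind the gate of one lane, about 17 mm uphill of it
- steel_ball: grey steel ball, 28 mm diameter; origin at its centre. At the start behind the gate of the other lane
- brass_tin: bystander: open brass tin, 58 mm across, 39 mm high; origin at the centre of its underside
- rivet_box: bystander: small cardboard box, 57 x 87 x 35 mm; origin at the centre of its underside
- wing_nut: bystander: dark iron wing nut, 20 x 42 x 19 mm; origin at the centre of its underside

How it is judged (in metres and radians):
On the way:
1. the brass ball has left its gate while the steel ball is still behind its own (x of brass_ball in the frame of feeder below -0.03 m and x of steel_ball in the frame of feeder above 0.008 m), for 0.05 s.
At the end, for the whole second after the job is handed in: the brass ball lies against the front stop in the channel (centre at feeder x -160 to -140 mm), the steel ball lies right behind it in the channel (x -135 to -110 mm), both within 8 mm of the channel's middle, down on its floor and still (under 0.03 m/s); both levers are back up (under 0.06 rad) (x of brass_ball in the frame of feeder between -0.16 and -0.14 m and y of brass_ball in the frame of feeder between -0.008 and 0.008 m and z of brass_ball in the frame of feeder below 0.055 m and x of steel_ball in the frame of feeder between -0.135 and -0.11 m and y of steel_ball in the frame of feeder between -0.008 and 0.008 m and z of steel_ball in the frame of feeder below 0.06 m and linear speed of each of brass_ball, steel_ball below 0.03 m/s and value of joint each of lever_left, lever_right below 0.06 rad); the robot touches nothing.
It fails at once if the robot touches a gate plate (contact force between any of lever_left_c2, lever_right_c2 and the fingers above 0.5 N or contact force between any of lever_left_c2, lever_right_c2 and the arm above 0.5 N).
It fails at once if the robot touches a ball (contact force between any of brass_ball, steel_ball and the fingers above 0.2 N or contact force between any of brass_ball, steel_ball and the arm above 0.2 N).
It fails at once if a ball is lifted out of the chute (height (world z) of any of brass_ball, steel_ball above 0.1 m).
It fails at once if a bystander (tin, box or wing nut) is moved more than 20 mm (distance of any of brass_tin, rivet_box, wing_nut from where it was at the start of the episode above 0.02 m).
It also fails if it takes over 45 s, if anything falls off the work surface, if the arm or the gripper's body presses on something with over 40 N, if the wrist force passes 120 N, or if a joint passes its speed limit or range.

### The arm

A 6-joint arm with a two-finger parallel gripper is mounted at the origin on a cart in front of the work surface, level with it; the furniture and walls round the work are solid. World frame = base frame: x ahead of the robot, y to its left, z up, the work surface at z = 0. Lengths are in mm, angles in rad, forces in N, time in s.
With the tool pointing down it reaches from about 375 to 900 mm from the base axis. Payload 3.1 kg.
Tool frame: the origin (TCP) lies midway between the tips of the shut fingers; the grasp point (between the pads) lies 19 mm behind it (hold_point_z is the x of the grasp point in the tool frame, in mm); x points along the fingers, z is the direction in which the jaws open and shut, and the axes are right-handed (so a half turn about x gives the same grasp; the last joint's range is limited). The gripper opens to 87 mm and grips with 3 to 60 N. Pads are 19 mm wide; open, the fingers measure 117 mm over their backs; the gripper's body (75 mm by 190 mm) begins 51 mm behind the grasp point.
Start: joints at [-1.458, 0.527, 1.433, -0, 1.181, -0.178], TCP at [179.821, -598.549, 222.548] pointing down, gripper open.
Joint ranges: [-3.08, 3.08], [-0.75, 2.2], [0.22, 2.44], [-1.43, 4.57], [0, 2.65], [-2.85, 2.85]. Speed limits (rad/s): [2.79, 2.79, 3.14, 3.14, 3.14, 3.14].

### API

Orientations are given as a unit quaternion [x, y, z, w].
In Python, from plant import * gives the robot as it stands. Calls block until the motion is done:
- movep(position, orientation): joint-space move of the TCP to a pose.
- move_l(position, attitude=None, rate=150): straight line of the TCP; attitude=None keeps the orientation; rate is the mean speed in mm/s.
- movej(angles): joint-space move.
- ungrasp() and clamp(grip_force=None): open the fingers fully, or close them until they stop; grip_force is the grip in N (None keeps the last).
- pause(seconds).
- inverse_kinematics(position, orientation): joint angles nearest the present ones, or None.
- get_state(): the state.
- camera(name): name is "scene" or "top" or "wrist"; returns the picture (400x640x3 uint8, red, green, blue); there is no depth.
- calibration(name): a dict with "fx", "fy", "cx", "cy" (pixels), "rvec" (rotation vector, rad) and "tvec" (3), from world to camera coordinates, as OpenCV has them; the wrist camera has in their place "tool_from_camera" (4x4, takes a point from camera to tool coordinates, whose origin is the TCP and whose axes are the tool frame's). Camera axes: x right, y down, z forward; pixel columns grow to the right and rows downward; lengths in mm; the calibration is good to about 2 mm. A picture is of the moment at which its call begins: read the wrist's pose just before it. calibration takes no time and is no camera call.
A pose or a line that the arm cannot do raises PlanningError and nothing moves.
- finish_job(): hands the job in, once; it reports no verdict.
Trained networks look in the newest picture that a camera, given by its name, has taken for a name from the list of things; names that differ only in an ending like _2 or _b are one class to them, and where a whole thing is asked for, a point or a joint stands for the part that bears it (a point fixed in the world has none). Each returns a list of dicts, best first, with "score" (0 to 1); they miss things now and then, are a little off and sometimes report something else, mostly with a low value. They report only what shows in the picture. A call takes as long as a camera call.
- cut_out(camera, thing): "region" (400x640 bool, what is visible of it) and "extent" ([centre column, centre row, width, height] in pixels, round what is visible of it).
The state is a dict: "t": time; "q": joint angles; "qd": joint speeds; "tau": joint torques, N m; "tcp_pos": TCP position; "tcp_rot": TCP orientation; "wrist_force": force on the tool from outside, world axes, zero at the start; "torque": the same for the moment, N m; "width": finger opening in mm.
Only numpy, scipy, OpenCV 4.12 (cv2) and the standard library are available. Lean on these libraries where they do the work, as an engineer would, in place of code of your own. Each camera call takes 0.05 s, during which the arm holds its last target. There are 200 camera calls.

## Working session

There is one attempt and no reset: what is moved stays moved. The work goes in short steps, each a Python script; the robot and the scene stay as the last script left them, time stands still between calls to the robot, and variables do not carry over. Pictures are saved under pics/ and viewed, about 8 in all and at most 12, crops included, and the job is handed in when it is done.

```bash
mkdir -p pics
python3 - <<'E'
from plant import *
import cv2, numpy as np
for n in ("scene","top"):
    im=camera(n); cv2.imwrite(f"pics/{n}0.png",im[:,:,::-1])
    c=calibration(n); print(n,{k:np.round(np.array(v),3).tolist() for k,v in c.items()})
    for t in ("pedal_left","pedal_right","brass_ball","steel_ball","gate_left","brass_tin","rivet_box","wing_nut"):
        print(t,[(round(d["score"],2),np.round(d["extent"]).tolist()) for d in cut_out(n,t)[:3]])
s=get_state();print(s["t"],s["tcp_rot"],s["wrist_force"])
E
```

```text
scene {'fx': 403.725, 'fy': 403.725, 'cx': 307.776, 'cy': 205.06, 'rvec': [0.731, -2.453, 1.312], 'tvec': [478.83, 250.8, 756.264]}
pedal_left [(0.73, [266.0, 219.0, 60.0, 27.0])]
pedal_right [(0.64, [268.0, 220.0, 57.0, 26.0]), (0.57, [322.0, 181.0, 42.0, 55.0])]
brass_ball []
steel_ball []
gate_left [(0.9, [266.0, 218.0, 55.0, 30.0])]
brass_tin [(0.92, [290.0, 290.0, 30.0, 31.0]), (0.63, [322.0, 181.0, 38.0, 55.0])]
rivet_box [(0.88, [374.0, 212.0, 37.0, 28.0])]
wing_nut []
top {'fx': 419.835, 'fy': 419.835, 'cx': 323.967, 'cy': 203.843, 'rvec': [2.099, -2.123, 0.178], 'tvec': [30.748, 572.854, 1018.275]}
pedal_left [(0.58, [290.0, 189.0, 72.0, 22.0])]
pedal_right [(0.95, [376.0, 184.0, 67.0, 18.0])]
brass_ball [(0.63, [331.0, 214.0, 162.0, 93.0])]
steel_ball [(0.54, [321.0, 183.0, 9.0, 9.0])]
gate_left [(0.77, [288.0, 189.0, 71.0, 21.0])]
brass_tin [(0.83, [260.0, 238.0, 25.0, 21.0])]
rivet_box [(0.55, [404.0, 239.0, 34.0, 29.0])]
wing_nut [(0.64, [309.0, 156.0, 10.0, 4.0])]
0.9 [ 0.42197427  0.56739415 -0.42198899  0.56738602] [-0.43342331  0.14333785  0.44674542]
```

Run:
```python
import cv2
a=cv2.imread("pics/top0.png")[130:280,220:440]
cv2.imwrite("pics/top0c.png",cv2.resize(a,None,fx=3.6,fy=3.6,interpolation=cv2.INTER_CUBIC))
```

```text
(no output)
```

View pics/top0c.png

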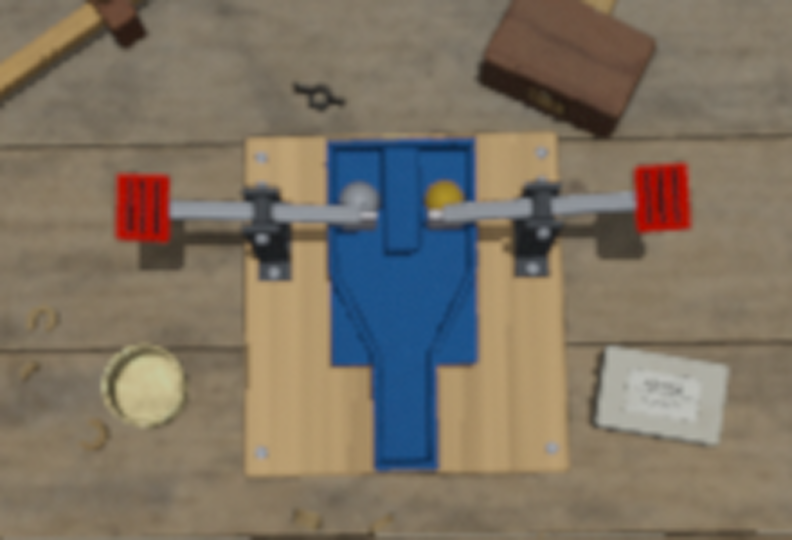

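View pics/scene0.png

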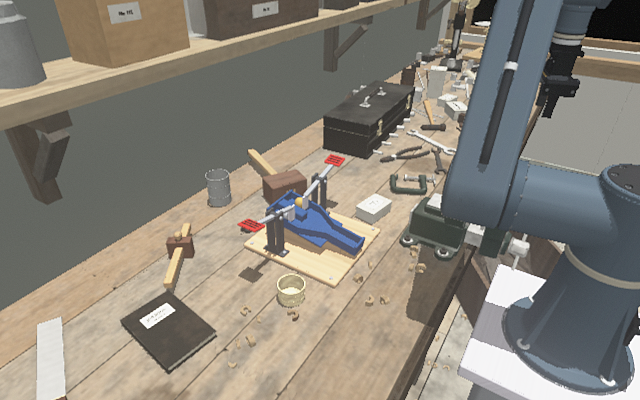

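The top view shows the brass ball (crop ~443,197) in the image-right lane, which is the feeder's right, and the steel ball (~358,197) in the left lane. The pedals are at crop (143,208) and (663,198). A brown block stands uphill of the right pedal, so I'll keep the gripper body along the lever. Next I'll locate the pedals from both cameras.

```bash
cat > h.py <<'E'
from plant import *
import cv2, numpy as np
from scipy.spatial.transform import Rotation as R
def cam(n):
    c=calibration(n); K=np.array([[c["fx"],0,c["cx"]],[0,c["fy"],c["cy"]],[0,0,1]])
    return K,R.from_rotvec(np.ravel(c["rvec"])).as_matrix(),np.ravel(c["tvec"]).astype(float)
def at_z(n,p,z):
    K,Rm,t=cam(n); d=Rm.T@np.linalg.solve(K,[p[0],p[1],1]); o=-Rm.T@t
    return o+d*(z-o[2])/d[2]
def proj(n,P):
    K,Rm,t=cam(n); q=K@(Rm@np.asarray(P,float)+t); return q[:2]/q[2]
def reds(im):
    m=((im[:,:,0]>130)&(im[:,:,1]<60)&(im[:,:,2]<60)).astype(np.uint8)
    m=cv2.morphologyEx(m,cv2.MORPH_CLOSE,np.ones((3,3)))
    k,_,st,ce=cv2.connectedComponentsWithStats(m)
    return [(ce[i],st[i]) for i in range(1,k) if st[i,4]>40]
def quat(jaw):  # tool down, jaws along jaw
    x=np.array([0,0,-1.]); z=np.array([*jaw[:2],0]); z/=np.linalg.norm(z)
    return R.from_matrix(np.c_[x,np.cross(z,x),z]).as_quat()
E
python3 - <<'E'
from h import *
for n in("scene","top"):
    for c,s in reds(cv2.imread(f"pics/{n}0.png")[:,:,::-1]): print(n,c.round(1),s,at_z(n,c,136).round(1))
for nm,p in dict(steel=(358,197),brass=(443,197),end=(406,466)).items():
    print(nm,at_z("top",(220+p[0]/3.6,130+p[1]/3.6),60).round(1))
for nm,p in dict(blockcorner=(600,135),blockfar=(655,45)).items():
    print(nm,at_z("top",(220+p[0]/3.6,130+p[1]/3.6),70).round(1))
E
```

```text
top [403.5 184.6] [396 176  16  19 259] [ 601.5 -166.6  136. ]
top [259.3 187.5] [252 178  15  19 260] [599.3 176.5 136. ]
steel [622.4  35.3  60. ]
brass [621.5 -25.3  60. ]
end [431.5   3.5  60. ]
blockcorner [ 662.6 -137.1   70. ]
blockfar [ 728.8 -179.    70. ]
```

```bash
cat >> h.py <<'E'
PR=np.array([601.5,-166.6,136]); PL=np.array([599.3,176.5,136])
def bestq(P):
    j=(PL-PR); q0=np.array(get_state()["q"]); best=None
    for s in(1,-1):
        k=inverse_kinematics(P.tolist(),quat(s*j).tolist())
        if k is not None:
            c=np.abs(np.array(k)-q0).max()
            if best is None or c<best[0]: best=(c,quat(s*j).tolist(),k)
    return best
E
python3 - <<'E'
from h import *
print(proj("scene",PR).round(),proj("scene",PL).round())
clamp(5)
s=get_state(); p=np.array(s["tcp_pos"]); move_l((p+[0,0,90]).tolist())
P=PR+[0,-3,90]; b=bestq(P); print(b)
movep(P.tolist(),b[1])
move_l((PR+[0,-3,30]).tolist())
s=get_state(); print(s["t"],s["tcp_pos"],s["wrist_force"],s["width"])
for n in("scene","top","wrist"): cv2.imwrite(f"pics/{n}1.png",camera(n)[:,:,::-1])
a=cv2.imread("pics/scene1.png")[110:290,200:420]; b=cv2.imread("pics/top1.png")[130:280,220:440]
w=cv2.imread("pics/wrist1.png")
A=cv2.resize(a,(400,327)); B=cv2.resize(b,(400,273)); W=cv2.resize(w,(400,250))
c=np.zeros((600,800,3),np.uint8); c[:327,:400]=A; c[327:,:400]=B; c[:250,400:]=W
cv2.imwrite("pics/m1.png",c)
E
```

```text
[333. 158.] [250. 223.]
(np.float64(1.2894553069153794), [0.49839442389269356, 0.5016004368346085, -0.49839442389269356, 0.5016004368346085], array([-4.53387595e-01,  5.23784588e-01,  1.42905458e+00, -4.44089210e-16,
        1.18875349e+00,  1.11099670e+00]))
5.9 [ 601.76652445 -170.23615666  166.24516547] [-0.06629268 -0.41365102 -0.39198046] 0.5737438512748742
```

View pics/m1.png

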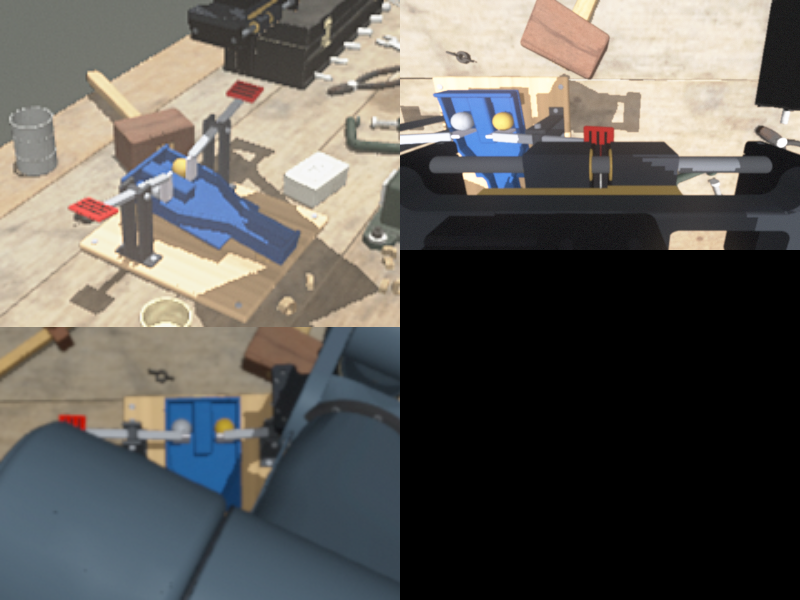

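The picture shows the gripper hovering above the right pedal, both balls still gated, and the mallet clear of the gripper. I'll check the pedal position numerically in the wrist and scene pictures before pressing.

Run:
```python
from h import *
s=get_state(); c=calibration("wrist"); T=np.array(c["tool_from_camera"]); p=np.array(s["tcp_pos"]); Rt=R.from_quat(s["tcp_rot"]).as_matrix()
def pw(P):
    q=np.linalg.inv(T)@np.r_[Rt.T@(np.array(P)-p),1]; return np.round([c["fx"]*q[0]/q[2]+c["cx"],c["fy"]*q[1]/q[2]+c["cy"]],1)
print("cam pos tool",T[:3,3].round()); print("tip",pw(p))
for dx,dy in((0,0),(23,18),(23,-18),(-23,18),(-23,-18)):
    print(pw(PR+[dx,dy,-.22*dy]),end=" ")
print()
for n in("wrist","scene"):
    im=cv2.imread(f"pics/{n}1.png")[:,:,::-1].astype(int)
    m=(im[:,:,0]>90)&(im[:,:,0]>2.2*im[:,:,1])&(im[:,:,0]>2.2*im[:,:,2])
    k,_,st,ce=cv2.connectedComponentsWithStats(m.astype(np.uint8))
    for i in range(1,k):
        if st[i,4]>30: print(n,st[i],ce[i].round(1))
```

```text
cam pos tool [-161.   66.    1.]
tip [319.5 245. ]
[314.6 229.6] [289.5 197. ] [340.8 199.8] [290.7 256.7] [339.3 261.6] 
wrist [ 294  202   48   31 1026] [317.4 214.9]
scene [325 158  19   8  42] [334.7 162.1]
scene [238 219  27  13 147] [250.9 225.4]
```

The wrist and scene views agree with the pedal estimate to about 3 mm, so I'll press the right lever (brass) with a force guard.

```bash
cat >> h.py <<'E'
def press(P,zmin=94,fmax=14):
    move_l([P[0],P[1],146],rate=100)
    f0=get_state()["wrist_force"][2]; log=[]
    for z in [140,130,120,112,106,103,101,99,97,95,94]:
        if z<zmin: break
        move_l([P[0],P[1],z],rate=80)
        s=get_state(); f=s["wrist_force"][2]-f0; log.append((z,round(s["tcp_pos"][2],1),round(f,1)))
        if f>fmax: break
    print(log); pause(0.9)
    cv2.imwrite(f"pics/press{int(P[1]>0)}.png",camera("scene")[:,:,::-1]); cv2.imwrite(f"pics/presst{int(P[1]>0)}.png",camera("top")[:,:,::-1])
    move_l([P[0],P[1],170],rate=100)
E
python3 - <<'E'
from h import *
press(np.array([599.,-170.5]))
pause(.3); print(get_state()["t"])
im=camera("scene"); cv2.imwrite("pics/scene2.png",im[:,:,::-1])
a=cv2.imread("pics/press0.png")[110:290,200:420]; b=im[110:290,200:420,::-1]
cv2.imwrite("pics/m2.png",np.hstack([cv2.resize(a,(400,327),interpolation=2),cv2.resize(b,(400,327),interpolation=2)]))
E
```

```text
[(140, np.float64(140.0), np.float64(-0.1)), (130, np.float64(130.1), np.float64(2.7)), (120, np.float64(120.3), np.float64(2.8)), (112, np.float64(112.4), np.float64(3.3)), (106, np.float64(106.5), np.float64(5.2)), (103, np.float64(103.6), np.float64(5.3)), (101, np.float64(101.6), np.float64(5.8)), (99, np.float64(99.6), np.float64(6.3)), (97, np.float64(98.6), np.float64(10.3)), (95, np.float64(98.2), np.float64(18.9))]
11.15
```

View pics/m2.png

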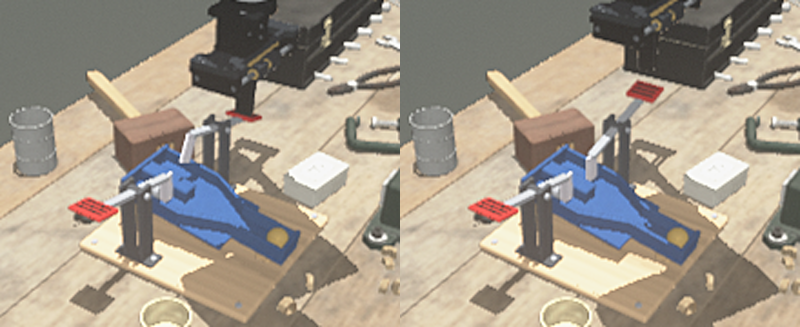

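The brass ball rolled to the channel's front end (crop ~278,238) and the right lever is back up with its gate down. Now the left lever.

Run:
```python
from h import *
move_l([599,-170.5,240],rate=200)
T=np.array([597.5,177.,240]); b=bestq(T); print(b[0],b[2])
movep(T.tolist(),b[1]); move_l([597.5,177,166])
s=get_state(); print(s["t"],s["tcp_pos"])
c=calibration("wrist"); Tc=np.array(c["tool_from_camera"]); p=np.array(s["tcp_pos"]); Rt=R.from_quat(s["tcp_rot"]).as_matrix()
im=camera("wrist"); cv2.imwrite("pics/wrist3.png",im[:,:,::-1]); im=im.astype(int)
for dx,dy in((0,0),(23,18),(23,-18),(-23,18),(-23,-18)):
    q=np.linalg.inv(Tc)@np.r_[Rt.T@(PL+[dx,dy,.22*dy]-p),1]; print(np.round([c["fx"]*q[0]/q[2]+c["cx"],c["fy"]*q[1]/q[2]+c["cy"]],1),end=" ")
m=(im[:,:,0]>90)&(im[:,:,0]>2.2*im[:,:,1])&(im[:,:,0]>2.2*im[:,:,2])
k,_,st,ce=cv2.connectedComponentsWithStats(m.astype(np.uint8))
for i in range(1,k):
    if st[i,4]>30: print(st[i],ce[i].round(1))
```

```text
0.5654394259469033 [ 1.08920025e-01  5.06731507e-01  1.41818186e+00 -4.44089210e-16
  1.21667929e+00  1.67330431e+00]
13.65 [598.35856198 176.34671063 166.46932085]
[319.5 227.4] [293.1 197. ] [345.1 194.9] [294.3 259.4] [343.5 255.1] [ 296  199   49   33 1175] [320.3 213.3]
```

Run:
```python
from h import *
press(np.array([597.5,177.5]))
move_l([597.5,177.5,260],rate=200); pause(1)
s=get_state(); print(s["t"],s["wrist_force"])
im=camera("scene"); t=camera("top"); cv2.imwrite("pics/top4.png",t[:,:,::-1]);cv2.imwrite("pics/scene4.png",im[:,:,::-1])
a=t[130:280,220:440,::-1]; b=im[110:290,200:420,::-1]
cv2.imwrite("pics/m4.png",np.hstack([cv2.resize(a,(400,327),interpolation=2),cv2.resize(b,(400,327),interpolation=2)]))
```

```text
[(140, np.float64(140.0), np.float64(0.5)), (130, np.float64(130.1), np.float64(3.7)), (120, np.float64(120.3), np.float64(4.0)), (112, np.float64(112.3), np.float64(3.0)), (106, np.float64(106.5), np.float64(6.0)), (103, np.float64(103.7), np.float64(6.3)), (101, np.float64(101.7), np.float64(6.1)), (99, np.float64(99.8), np.float64(6.5)), (97, np.float64(99.0), np.float64(13.0)), (95, np.float64(98.6), np.float64(20.1))]
20.1 [-0.14711803  0.07287545 -0.17202472]
```

View pics/m4.png

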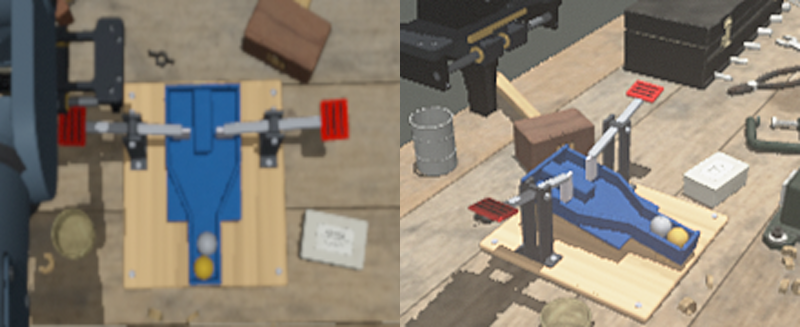

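The final view shows the brass ball at the front stop (crop ~203,267) with the steel ball right behind it (~207,243). Both pedals are up, both gates are down, and the arm is clear.

Run:
```python
from h import *
o=np.array([598.5,4.5]); d=(PL-PR)[:2]; d/=np.linalg.norm(d); ex=np.array([d[1],-d[0]])
for nm,p,z in(("brass",(203,267),44),("steel",(207,243),49)):
    w=at_z("top",(220+p[0]*.55,130+p[1]*150/327),z)[:2]-o; print(nm,w@ex,w@d)
finish_job()
```

```text
brass -148.55138088637293 2.6453102425267336
steel -121.32336000336805 -3.4575390741049943
the job is handed in; nothing more can be done
```

The job is done and handed in at about 20 s of the 45 s allowed. I pressed the right pedal, which gated the brass ball, down to its stop and released it. I then did the same with the left pedal for the steel ball. No verdict was reported.

- **Balls:** The last pictures put the brass ball at feeder x ≈ -149 mm, y ≈ +3 mm, and the steel ball right behind it at x ≈ -121 mm, y ≈ -3 mm. Both are inside their required ranges. The balls were picked by eye from the picture, so these are good to a few millimetres.
- **Levers and bystanders:** Both levers look back up with their gates down. The tin, box and wing nut look unmoved; I judged these by eye and did not measure them.
- **Forces:** Both levers reached their stops at a TCP height of about 98 mm, with peak pressing forces of 19 and 20 N. The wrist read about zero at the end, with the arm clear.
- **Disagreements:** The cameras disagreed by about 2–3 mm on where the pedals were. The pads were large enough for this not to matter.

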